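Put the waste tank into service: port cover, level-sensor clip, vent filter

TASK

Put the small steel waste tank into service. First push the sliding cover on its deck fully back to uncover the port; then squeeze the spring clip with the level sensor open, take it off its park stand and let it close over the front wall of the tank's open trough, well down on the wall, upright, with the sensor rod hanging inside the trough. Last, stand the tapered vent filter upright in the port, seated in its taper, let go of everything, and leave the other things on the table where they are.

Things in the scene. Friction and masses are not known exactly. Their poses are not given: they have to be found in the camera images.
- tank: Fixed steel waste tank, 130 mm (its x) by 240 mm (y) by 90 mm high, walls 5 mm. Origin: centre of its underside; x points to its back (away from the robot, turned by up to 0.3 rad), y to its left. Left half (y +3 to +115 mm): open trough, 120 mm wide in x, 84 mm deep. Right half: flat deck, 90 mm high, with the port and the sliding cover.
- wall_top (a point): Middle of the upper edge of the trough's front wall (the wall nearest the robot; it runs along the tank's y), 90 mm above the table, in the middle of the 5 mm thickness; axes as the tank's. 112 mm of this wall, 56 mm either side of this point, borders the trough.
- port (a point): Centre of the mouth of the tapered round port, flush with the deck 90 mm above the table, at tank x -20, y -60 mm; axes as the tank's. The bore narrows from 49 mm across at the mouth to 39 mm 35 mm lower and is open below. Hidden while the cover is shut.
- cover (a joint): Black sliding cover over the port, a plate 70 x 70 mm whose top is 5 mm above the deck, between two low guides (9 mm high, 83 mm apart outside). 0 = shut over the port, 0.075 = fully back (m; slides along the tank's +x, away from the robot); may start a few mm open. Slides with about 2 N of friction and stays where it is left.
- cover_tab (a point): Middle of the upper front edge of the upright push tab on the cover (moves with it). The tab is 6 mm thick in the tank's x, 46 mm wide in y, and its top is 29 mm above the deck and 24 mm above the cover's plate. Its front face looks to the robot, 33 mm in front of the middle of the cover.
- park: Fixed park stand: a dark foot 80 x 110 x 10 mm with an upright steel plate 5 mm thick and 70 mm wide whose upper edge is 90 mm above the table. Origin: centre of the foot's underside; the plate stands over it, along the stand's x, with its faces towards +y and -y. The clip starts clamped on the plate.
- clip: Loose spring clip with level sensor, 100 g, 101 mm tall, starting clamped on the park stand. Origin: midway between its two hinge pins; z up, y across the jaws (the squeezing direction), x along the clamped edge. The hub's underside, 14 mm below the origin, is the stop that meets the clamped edge. Flat jaws 30 mm wide in x reach from 18 to 50 mm below the origin. A pod ends at x -32, z +12 mm.
- probe_tip (a point): Lower end of the clip's sensor rod (a white float 16 mm across): at clip x +28, y +30, z -72 mm. The 7 mm rod leaves the hub at its +x side, goes to y +30 mm and hangs down, so the clip's +y side must face into the trough.
- clip_leg (a joint): Angle of each of the clip's two geared legs (rad): 0 = clamped on a 5 mm edge (clamping force about 8 N), -0.06 = shut on nothing, 0.25 = squeezed fully: the jaws then stand open 15 mm at their tops and 30 mm at their tips, ready to go over an edge. It springs shut when let go.
- filter: Loose vent filter, 100 g, standing upright on the table, round about its z axis, 102 mm tall. Origin: centre of its foot. White tapered body, 36 mm across at the foot, 52 mm across 60 mm higher; flange 60 mm across from 60 to 66 mm; grey neck 29 mm across from 66 to 102 mm, to grip by. Seated, its foot is about 48 mm below the deck, its flange about 12 mm above it.
- tape_roll: Bystander: roll of tape lying flat, 74 mm across, 19 mm high.
- petri_dish: Bystander: clear dish, 90 mm across, 14 mm high.
- dropper_bottle: Bystander: white dropper bottle, 27 mm across, 78 mm tall.
- glue_stick: Bystander: yellow stick, 26 mm across, 80 mm tall.
- clip_grip (a point): Middle of the room between the clip's two flat thumb plates, 36 mm above its origin: where to pinch, from above, along clip y. Plates: 34 mm wide in x, tops 50 mm above the origin. Clamped, they lean outward 0.25 rad, about 44 mm over the outsides at this height and 52 mm at the top; about 13 N (20 to 30 N of grip) brings them upright and parallel, 26 mm outside, against a stop.

How it is judged:
On the way, in this order (a step that is already met when the one before it is completed fails the run):
1. the cover is pushed fully back (value of joint cover above 0.065 m), for 0.2 s.
2. the clip is squeezed open while still on the park stand (value of joint clip_leg above 0.1 rad and distance between clip and park below 0.125 m), for 0.1 s.
3. the clip is clamped on the trough's front wall, upright, rod inside (x of clip in the frame of wall_top between -0.006 and 0.006 m and y of clip in the frame of wall_top between -0.042 and 0.042 m and z of clip in the frame of wall_top between 0.008 and 0.029 m and angle between the y axis of clip and the x axis of tank, either way round below 0.2 rad and angle between clip's own z axis and vertical below 0.2 rad and x of probe_tip in the frame of wall_top above 0.015 m and value of joint clip_leg between -0.035 and 0.06 rad and contact force between clip and tank above 4 N), for 0.3 s.
4. the vent filter is seated upright in the port (z of filter in the frame of port below -0.04 m and horizontal distance between filter and port below 0.005 m and angle between filter's own z axis and vertical below 0.08 rad), for 0.2 s.
At the end, for the whole second after the job is handed in: Cover 65 mm or more back; clip let go, at rest, clamping the trough's front wall: stop within 15 mm of the edge, within 42 mm of the wall's middle, square and upright within 0.2 rad, rod inside; filter at rest in the port, within 0.08 rad and 5 mm, foot 40 mm or more below the deck (all of step 3 and all of step 4 and value of joint cover above 0.065 m and linear speed of each of clip, filter below 0.02 m/s); the robot touches nothing.
It fails at once if a bystander (tape roll, dish, dropper bottle, glue stick) is pushed more than 30 mm (distance of any of tape_roll, petri_dish, dropper_bottle, glue_stick from where it was at the start of the episode above 0.03 m).
It fails at once if the filter is tipped over (angle between filter's own z axis and vertical above 0.8 rad).
It also fails if it takes over 64 s, if anything falls off the work surface, if the arm or the gripper's body presses on something with over 40 N, if the wrist force passes 120 N, or if a joint passes its speed limit or range.

ROBOT

A 6-joint arm with a two-finger parallel gripper is mounted at the origin on a cart in front of the work surface, level with it; the furniture and walls round the work are solid. World frame = base frame: x ahead of the robot, y to its left, z up, the work surface at z = 0. Lengths are in m, angles in rad, forces in N, time in s.
With the tool pointing down it reaches from about 0.375 to 0.975 m from the base axis. Payload 3.8 kg.
Tool frame: the origin (TCP) lies at the very end of the fingers, on their centre line; the grasp point (between the pads) lies 19 mm behind it (env.grip_point_offset is the distance from the TCP to the grasp point, in m); z points along the fingers, y is the line along which they close (so a half turn about z gives the same grasp; the last joint's range is limited). The gripper opens to 88 mm and grips with 3 to 60 N. Pads are 18 mm wide; open, the fingers measure 123 mm over their backs; the gripper's body (75 mm by 187 mm) begins 45 mm behind the grasp point.
Start: joints at [-1.321, 0.264, 1.604, -0, 1.274, -0.037], TCP at [0.191, -0.647, 0.239] pointing down, gripper open.
Joint ranges: [-2.63, 2.63], [-0.94, 2.18], [0.31, 2.57], [-1.31, 4.45], [0, 2.66], [-2.55, 2.55]. Speed limits (rad/s): [2.57, 2.57, 3.14, 3.14, 3.14, 3.14].

INTERFACE

Orientations are given as [roll, pitch, yaw] about the fixed x, y, z axes, in that order (R = Rz(yaw) Ry(pitch) Rx(roll)).
In Python, from rig import env gives the robot as it stands.
- The arm moves only by the tool send_path, called after "Call:" as name(argument=value, ...), one argument or row to a line, values as JSON. Schema: {"type":"object","properties":{"increments":{"type":"string"},"only":{"type":"string"},"quiet":{"type":"boolean"},"lines":{"type":"string"}},"required":["increments"],"additionalProperties":false}. increments is a string of 1 to 12 rows, parted by semicolons, with the numbers parted by spaces; each row has 5 numbers: the opening from 0.0 (shut) to 1.0 (fully open), then dx, dy, dz in m, then a turn about the tool's z in rad; each row shifts and turns the commanded pose from where the row before left it, along the tool's axes as they then stand; what a row does not reach is not made up. A row lasts 1/12 s, in which the tool goes at most 0.0417 m and 0.125 rad, less where a joint would pass 70% of its speed; a pose out of reach is approached as far as the arm can. The fingers move at their own pace and stop on an object; the grip force is fixed at half the most. Time passes only in rows, so rows that do not move let the fingers close. The tool returns the time, the measured TCP pose, the force, the opening and the grip force at its end. only (a regular expression) keeps the lines of the reply that match it, lines (a string "A,B") keeps lines A to B, and quiet returns only ok. Input that does not fit is refused with a message, and nothing moves.
- env.get_obs(): the state, without advancing time (a new reading comes with each control period).
- env.grab_frame(name): name is "scene" or "side" or "wrist"; returns the picture (384x512x3 uint8, red, green, blue); there is no depth.
- env.get_calibration(name): a dict with "vfov" (degrees; the focal length in pixels is half the picture's height over the tangent of half this angle, whatever the lens; pixels are square), "cx", "cy" (the principal point, pixels), "k1" (the pictures are not rectified: a ray, as slopes to the right and down, at radius r is drawn at 1 + k1 r^2 times it, then the intrinsics apply), "pose" (4x4, takes a point from camera to world coordinates). Camera axes: x right, y down, z forward; pixel columns grow to the right and rows downward; lengths in m; the calibration is good to about 2 mm. A picture is of the moment at which its call begins: read the wrist's pose just before it. get_calibration takes no time and is no camera call; for the wrist camera it gives the pose at the moment of the call.
- env.finish_job(): hands the job in; it is judged then, once.
The state is a dict: "time": time; "qpos": joint angles; "qd": joint speeds; "joint_torque": joint torques, N m; "eef_pos": TCP position; "tool_rot": TCP orientation; "contact_force": force on the tool from outside, world axes, zero at the start; "ft_torque": the same for the moment, N m; "grip_width": opening from 0.0 (shut) to 1.0 (fully open); "grasp_force": force on a finger pad.
Only numpy, scipy, OpenCV 4.12 (cv2) and the standard library are available. Lean on these libraries where they do the work, as an engineer would, in place of code of your own. Each camera call takes 0.05 s, during which the arm holds its last target. There are 200 camera calls.

## Working session

There is one attempt and no reset: what is moved stays moved. The work goes in short steps, Python scripts to look and compute and a tool call to move; the robot and the scene stay as the last step left them, time stands still between calls to the robot, and variables do not carry over. Pictures are saved under pics/ and viewed, at most 10 in all, crops included, and the job is handed in when it is done.

```bash
ls; mkdir -p pics
```

Create h.py:
```python
import numpy as np, cv2
from rig import env
def snap(n,f=None):
    c=env.get_calibration(n); im=env.grab_frame(n)
    if f: cv2.imwrite(f,cv2.cvtColor(im,cv2.COLOR_RGB2BGR))
    return im,c
def K(c):
    f=192/np.tan(np.radians(c["vfov"])/2); return np.array([[f,0,c["cx"]],[0,f,c["cy"]],[0,0,1.]])
def D(c): return np.array([c["k1"],0,0,0,0.])
def ray(c,uv):
    p=cv2.undistortPoints(np.array(uv,float).reshape(-1,1,2),K(c),D(c)).reshape(-1,2)
    P=np.array(c["pose"]); d=np.c_[p,np.ones(len(p))]@P[:3,:3].T
    return P[:3,3],d
def onz(c,uv,z):
    o,d=ray(c,uv); return o+d*((z-o[2])/d[:,2])[:,None]
def proj(c,X):
    P=np.linalg.inv(np.array(c["pose"])); X=np.array(X,float).reshape(-1,3)@P[:3,:3].T+P[:3,3]
    return cv2.projectPoints(X,np.zeros(3),np.zeros(3),K(c),D(c))[0].reshape(-1,2)
```

Run:
```python
from h import *
a,c=snap("scene","pics/scene0.png"); b,d=snap("side","pics/side0.png")
for q in (c,d): print({k:(np.round(v,3).tolist()) for k,v in q.items()})
o=env.get_obs(); print(o["eef_pos"],o["tool_rot"],o["grip_width"],o["time"],env.grip_point_offset)
```

```text
pics
rig.py
{'vfov': 44.561, 'cx': 249.457, 'cy': 187.071, 'k1': -0.031, 'pose': [[-0.837, -0.224, 0.499, -0.06], [-0.546, 0.376, -0.749, 0.866], [-0.02, -0.899, -0.437, 0.641], [0.0, 0.0, 0.0, 1.0]]}
{'vfov': 45.867, 'cx': 255.978, 'cy': 187.111, 'k1': -0.143, 'pose': [[0.991, -0.085, 0.105, 0.424], [-0.135, -0.62, 0.773, -0.841], [-0.001, -0.78, -0.626, 0.795], [0.0, 0.0, 0.0, 1.0]]}
[ 0.19079819 -0.64684037  0.23754515] [-3.13964382e+00 -7.04972184e-05  2.86822615e-01] 1.0018929324108377 0.1 0.0187
```

View pics/scene0.png

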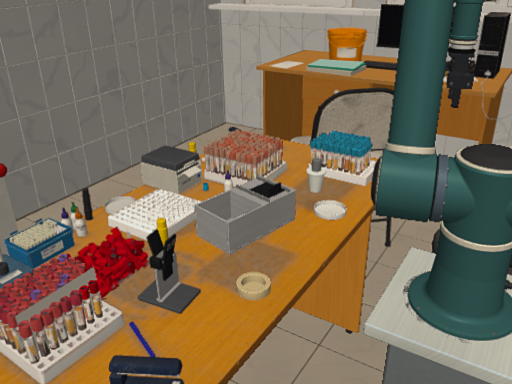

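View pics/side0.png

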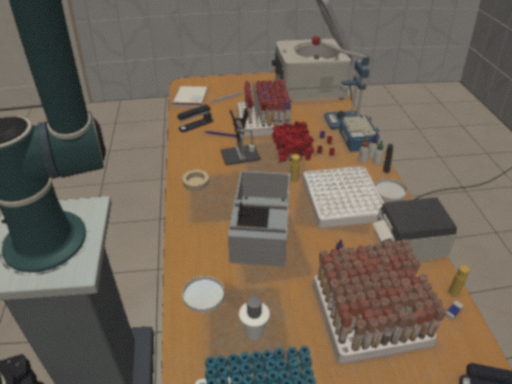

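The scene view shows the tank at about (247,212), the clip on its stand at (165,255), the filter at (316,175), the dish at (330,210) and the tape at (253,285). In the side view the tank is at (260,218), the filter at (253,315) and the stand at (240,150). I'll enlarge both for the corners.

Run:
```python
import cv2
a=cv2.imread("pics/side0.png")[128:348,165:315]; b=cv2.imread("pics/scene0.png")[175:315,130:345]
cv2.imwrite("pics/side0z.png",cv2.resize(a,None,fx=2.7,fy=2.7,interpolation=cv2.INTER_CUBIC))
cv2.imwrite("pics/scene0z.png",cv2.resize(b,None,fx=3.6,fy=3.6,interpolation=cv2.INTER_CUBIC))
```

```text
(no output)
```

View pics/side0z.png

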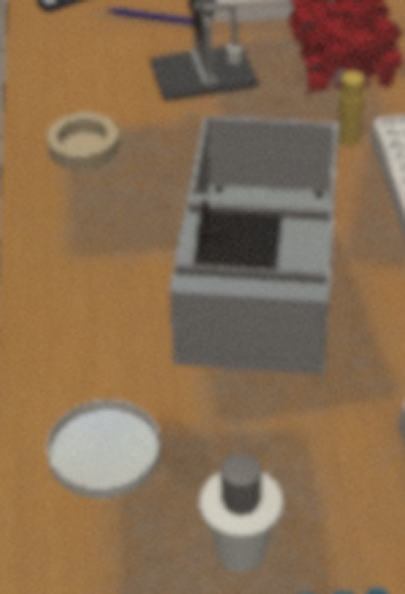

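View pics/scene0z.png

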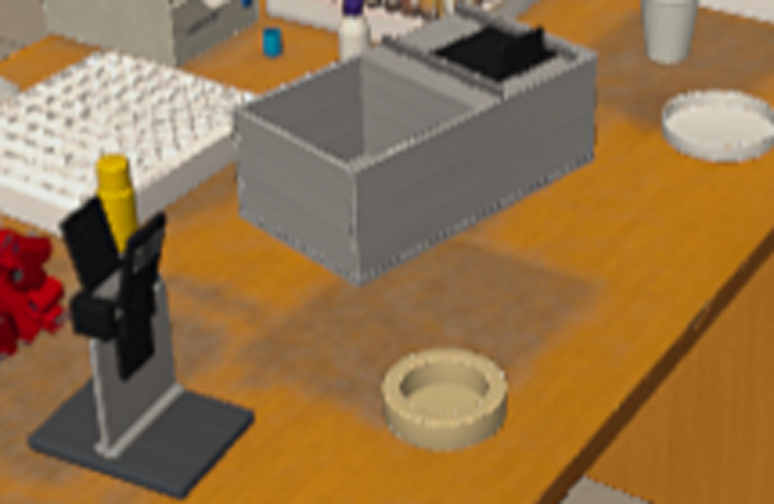

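The enlarged views give the tank's top corners (scene pixels about (229,219), (197,206), (296,190)). The stand foot's corners are about (138,297), (181,312) and (200,290). The clip's pod points toward the left-front of the image, and the glue stick stands behind the stand.

Run:
```python
from h import *
c=env.get_calibration("scene"); d=env.get_calibration("side")
s=lambda p:np.array(p)/3.6+[130,175]-.4
t=lambda p:np.array(p)/2.7+[165,128]-.4
np.set_printoptions(precision=4,suppress=True)
print("tank scene FL,BL,FR",onz(c,s([[357,160],[240,112],[596,55]]),.09), "FLbot",onz(c,s([[358,282]]),0))
print("tank side FL BL FR BR",onz(d,t([[204,118],[336,122],[174,290],[327,294]]),.09))
print("foot scene",onz(c,s([[30,440],[182,492],[252,415]]),.01))
print("foot side",onz(d,t([[151,57],[167,97],[258,88]]),.01))
print("filter necktop side",onz(d,t([[241,465]]),.102),"flange",onz(d,t([[241,500]]),.066))
print("dish",onz(d,t([[104,447]]),.01),"tape",onz(d,t([[83,137]]),.015),onz(c,s([[445,395]]),.015),"glue",onz(d,t([[351,78]]),.08))
print("clip thumb tops scene",onz(c,s([[80,220],[150,230]]),.15))
im,w=snap("wrist","pics/w0.png"); print(w)
```

```text
tank scene FL,BL,FR [[ 0.5165  0.0925  0.09  ]
 [ 0.6249  0.0801  0.09  ]
 [ 0.4557 -0.1251  0.09  ]] FLbot [[0.5141 0.1009 0.    ]]
tank side FL BL FR BR [[ 0.5096  0.1004  0.09  ]
 [ 0.6342  0.0769  0.09  ]
 [ 0.4602 -0.1288  0.09  ]
 [ 0.5828 -0.1502  0.09  ]]
foot scene [[0.5734 0.3469 0.01  ]
 [0.4683 0.3341 0.01  ]
 [0.4776 0.2601 0.01  ]]
foot side [[0.4716 0.3318 0.01  ]
 [0.4833 0.251  0.01  ]
 [0.5845 0.2542 0.01  ]]
filter necktop side [[ 0.49   -0.3192  0.102 ]] flange [[ 0.4894 -0.3229  0.066 ]]
dish [[ 0.3926 -0.2181  0.01  ]] tape [[0.3898 0.1848 0.015 ]] [[0.3871 0.1893 0.015 ]] glue [[0.6667 0.1613 0.08  ]]
clip thumb tops scene [[0.5465 0.311  0.15  ]
 [0.5062 0.2984 0.15  ]]
{'vfov': 58.01142272428511, 'cx': 250.73591622956624, 'cy': 195.48884234072605, 'k1': -0.010653971763294814, 'pose': array([[ 0.2827, -0.9266, -0.2479,  0.2542],
       [-0.9592, -0.2733, -0.0724, -0.6274],
       [-0.0007,  0.2582, -0.9661,  0.3833],
       [ 0.    ,  0.    ,  0.    ,  1.    ]])}
```

Add to h.py:
```python
np.set_printoptions(precision=4,suppress=True)
def go(xyz,yaw):
    o=env.get_obs(); p=np.array(o["eef_pos"]); y=o["tool_rot"][2]
    from scipy.spatial.transform import Rotation as R
    d=np.array(xyz)-p; Rn=R.from_euler("xyz",[np.pi,0,yaw]).as_matrix()
    print("t",round(o["time"],2),"at",p,o["tool_rot"],"turn",round(-(yaw-y),4),"then tool d",Rn.T@d)
```

```text
(no output)
```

Call:
send_path(
  increments="0 0 0 0 0.122;0 0 0 0 0.122;0 0 0 0 0.122;0 0 0 0 0.121",
)

```text
time: 0.48
eef_pos: [0.1909, -0.6471, 0.2381]
tool_rot: [-3.141, 0.0, -0.206]
contact_force: [-0.5, -0.1, -0.3]
grip_width: 0.719
grasp_force: 0.0
```

```bash
python3 -c "
from h import *
go([.46,-.03,.30],-.2)"
```

```text
t 0.48 at [ 0.1909 -0.6471  0.2381] [-3.1407  0.0005 -0.2063] turn -0.0063 then tool d [ 0.1412 -0.6583 -0.0619]
```

Call:
send_path(
  increments="0 0.0085 -0.0385 -0.005 0;0 0.0085 -0.0385 -0.005 0;0 0.0085 -0.0385 -0.005 0;0 0.0085 -0.0385 -0.005 0;0 0.0085 -0.0385 -0.005 0;0 0.0085 -0.0385 -0.005 0;0 0.0085 -0.0385 -0.005 0;0 0.0085 -0.0385 -0.005 0;0 0.0085 -0.0385 -0.005 0;0 0.0085 -0.0385 -0.005 0;0 0.0085 -0.0385 -0.005 0;0 0.0085 -0.0385 -0.005 0",
)

```text
time: 1.48
eef_pos: [0.3828, -0.213, 0.2989]
tool_rot: [3.142, -0.0, -0.201]
contact_force: [1.4, -0.4, 0.3]
grip_width: 0.006
grasp_force: 0.0
```

Call:
send_path(
  increments="0 0.0085 -0.0385 0 0;0 0.0085 -0.0385 0 0;0 0.0085 -0.0385 0 0;0 0.0085 -0.0385 0 0;0 0.0085 -0.0385 0 0;0 0 0 0 0;0 0 0 0 0",
)

```text
time: 2.07
eef_pos: [0.4628, -0.0329, 0.2983]
tool_rot: [3.141, 0.001, -0.195]
contact_force: [0.2, 0.3, -0.5]
grip_width: 0.007
grasp_force: 0.0
```

```bash
python3 -c "
from h import *
go([.46,-.03,.30],-.2)
im,c=snap('wrist','pics/w1.png'); np.save('w1.npy',c,allow_pickle=True)"
```

```text
t 2.07 at [ 0.4628 -0.0329  0.2983] [ 3.1413  0.001  -0.1953] turn 0.0047 then tool d [-0.0033 -0.0023 -0.0017]
```

View pics/w1.png

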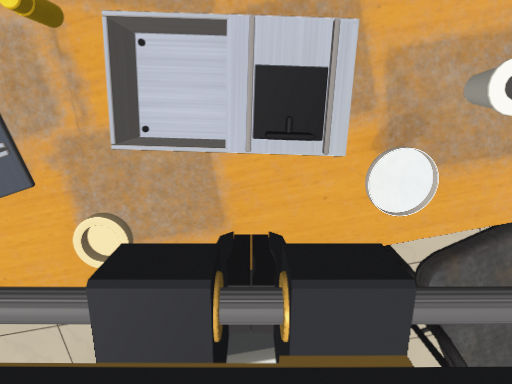

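The wrist view shows the tank's top corners at about (103,12), (358,19), (346,157) and (111,148). The cover's plate spans x 254–328, y 65–140, with the tab at its lower edge. The filter is at the right edge.

Create m.py:
```python
from h import *
import sys
c=np.load('w1.npy',allow_pickle=True).item()
q=onz(c,[[111,148],[103,12],[346,156],[358,19]],.09); print(q)
L=np.array([[-.065,.12],[-.065+.13,.12],[-.065,-.12],[.065,-.12]])
# rigid fit
A=q[:,:2]; a=A-A.mean(0); l=L-L.mean(0)
yaw=np.arctan2((l[:,0]*a[:,1]-l[:,1]*a[:,0]).sum(),(l*a).sum())
print("sizes",np.linalg.norm(A[0]-A[2]),np.linalg.norm(A[0]-A[1]))
R=np.array([[np.cos(yaw),-np.sin(yaw)],[np.sin(yaw),np.cos(yaw)]])
t=A.mean(0)-R@L.mean(0); print("tank",t,yaw,"res",A-(L@R.T+t))
f=lambda x,y:t+R@[x,y]
print("port",f(-.02,-.06),"wall",f(-.0625,.059))
g=lambda p:(p[:,:2]-t)@R
print("cover corners",g(onz(c,[[254,65],[328,67]],.095)))
print("tape",onz(c,[[103,241]],.019))
```

```bash
python3 m.py
```

Run:
```python
from h import *
im=cv2.imread('pics/w1.png')
v=im[60:165,255:325].astype(int).sum(2)
print(v[:,20:70:12].T)
# edges of tank sampled
```

```text
[[ 0.5117  0.1035  0.09  ]
 [ 0.6347  0.0736  0.09  ]
 [ 0.4568 -0.1311  0.09  ]
 [ 0.5827 -0.1584  0.09  ]]
sizes 0.24093604908466423 0.1265880114112279
tank [ 0.5465 -0.0281] -0.22546134356518582 res [[ 0.0018  0.0001]
 [-0.0019 -0.0007]
 [ 0.0005 -0.0006]
 [-0.0004  0.0012]]
port [ 0.5136 -0.0821] wall [0.4988 0.0434]
cover corners [[ 0.0203 -0.023 ]
 [ 0.0207 -0.0934]]
tape [[0.3929 0.1799 0.019 ]]
[[568 567 569 567 565 281 126 130 129 131 131 128 130 128 130 129 132 131
  129 129 129 130 130 128 130 130 130 130 126 132 127 126 125 125 128 123
  127 128 124 127 128 125 129 124 128 125 126 127 125 127 127 125 125 129
  125 125 125 125 125 124 128 127 126 125 123 124 125 121 124 123 124  86
   53  56 104 129 121 112  95 193 567 569 566 567 567 566 564 563 565 567
  567 572 571 565 348 432 424 424 427 431 435 435 428 437 446]
 [572 572 571 568 570 388 186 129 126 126 127 125 126 126 124 127 125 127
  126 124 125 126 128 130 126 122 129 126 125 128 128 125 125 129 123 127
  129 126 122 126 120 123 124 122 123 124 120 121 122 124 124 123 124 121
  124 123  99  82  94  99 103 105 106 1
[... 771 characters left out ...]
118 119 121 118 122 120 118 119 119 116 117 115 118 116
  112 119 118 113 117 118 117 116 116 118 115 115 116 119 117 117 117 116
  114  98  60 104 117 116 110  98 197 560 563 562 563 561 562 562 561 558
  558 558 568 567 558 406 436 433 430 428 427 427 431 435 437]
 [563 563 561 564 566 567 470 242 119 120 122 115 120 121 119 119 118 118
  123 122 120 119 120 116 116 116 119 118 116 114 118 115 114 113 119 118
  117 114 117 116 115 115 115 121 116 118 116 119 118 118 117 116 118 122
  115 112 109 106 110 101 132 175 189 221 242 305 352 377 397 431 440 483
  468 448 415 398 363 337 330 324 345 342 325 317 302 296 292 285 259 253
  244 247 262 398 567 526 433 434 434 428 433 435 434 435 429]]
```

```bash
python3 -c "
from m import *
go([*f(-.07,-.059),.106],yaw)"|tail -1
```

```text
t 2.12 at [ 0.4624 -0.0343  0.2983] [ 3.1408  0.001  -0.1977] turn 0.0278 then tool d [0.0105 0.0342 0.1923]
```

Call:
send_path(
  increments="0 0 0 0 0.028;0 0.0105 0.034 0 0;0 0 0 0.038 0;0 0 0 0.038 0;0 0 0 0.038 0;0 0 0 0.038 0;0 0 0 0.02 0;0 0 0 0.02 0;0 0 0 0 0",
)

```text
time: 2.87
eef_pos: [0.4606, -0.0714, 0.1021]
tool_rot: [3.141, 0.009, -0.231]
contact_force: [-1.3, -0.0, 0.1]
grip_width: 0.002
grasp_force: 0.0
```

Call:
send_path(
  increments="0 0.014 0 0 0;0 0.014 0 0 0;0 0.014 0 0 0;0 0.014 0 0 0;0 0.014 0 0 0;0 0.014 0 0 0;0 0 0 0 0;0 0 0 0 0;0 0 0 0 0",
)

```text
time: 3.62
eef_pos: [0.5446, -0.0904, 0.1068]
tool_rot: [3.141, 0.005, -0.23]
contact_force: [-5.1, 1.5, -1.1]
grip_width: 0.006
grasp_force: 2.4
```

```bash
python3 -c "
from m import *
p=env.get_obs()['eef_pos'][:2]; print('tank xy',(p-t)@R)"|tail -1
```

```text
tank xy [ 0.0121 -0.0611]
```

Call:
send_path(
  increments="0 0.003 0 0 0;0 0.001 0 0 0;0 0 0 0 0",
)

```text
time: 3.87
eef_pos: [0.5447, -0.0904, 0.1068]
tool_rot: [3.141, 0.014, -0.23]
contact_force: [-16.1, 4.2, 9.1]
grip_width: 0.005
grasp_force: 8.3
```

```bash
python3 -c "
from m import *
p=env.get_obs()['eef_pos'][:2]; print('tank xy',(p-t)@R)"|tail -1
```

```text
tank xy [ 0.0122 -0.0611]
```

Call:
send_path(
  increments="0 -0.02 0 -0.01 0;1 0 0 -0.04 -0.12;1 0 0 -0.04 -0.12;1 0 0 -0.04 -0.12;1 0 0 -0.04 -0.12;1 0 0 -0.025 -0.12;1 0 0 0 -0.12;1 0 0 0 -0.12;1 0 0 0 -0.12;1 0 0 0 -0.12;1 0 0 0 -0.12;1 0 0 0 -0.12",
)

```text
time: 4.87
eef_pos: [0.5312, -0.0873, 0.3036]
tool_rot: [3.14, -0.0, 1.096]
contact_force: [0.5, -0.0, -0.2]
grip_width: 0.812
grasp_force: 0.0
```

Call:
send_path(
  increments="1 0 0 0 -0.12;1 0 0 0 -0.12;1 0 0 0 -0.12;1 0 0 0 -0.12;1 0 0 0 -0.1;1 0 0 0 0",
)

```text
time: 5.37
eef_pos: [0.5312, -0.0872, 0.3034]
tool_rot: [3.14, 0.001, 1.672]
contact_force: [0.0, -1.0, 0.0]
grip_width: 0.999
grasp_force: 0.0
```

```bash
python3 -c "
from h import *
go([.527,.22,.30],1.67)"
```

```text
t 5.37 at [ 0.5312 -0.0872  0.3034] [3.14   0.0009 1.6721] turn 0.0021 then tool d [0.3061 0.0262 0.0034]
```

Call:
send_path(
  increments="1 0.038 0.0033 0 0;1 0.038 0.0033 0 0;1 0.038 0.0033 0 0;1 0.038 0.0033 0 0;1 0.038 0.0033 0 0;1 0.038 0.0033 0 0;1 0.038 0.0033 0 0;1 0.038 0.0033 0 0;1 0 0 0 0;1 0 0 0 0",
)

```text
time: 6.2
eef_pos: [0.5271, 0.2203, 0.3026]
tool_rot: [3.141, 0.0, 1.672]
contact_force: [0.8, -0.7, -0.4]
grip_width: 1.001
grasp_force: 0.0
```

```bash
python3 -c "
from h import *
im,c=snap('wrist','pics/w2.png'); np.save('w2.npy',c,allow_pickle=True)"
```

```text
(no output)
```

View pics/w2.png

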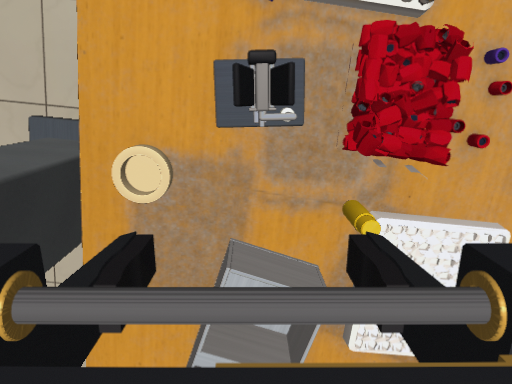

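The clip sits at about (264,85). Its thumb plates span x 234–295, y 62–105, the pod is at (262,57) and the rod float at (288,115). The stand foot's corners are about (214,60), (302,58), (304,125) and (217,128).

```bash
python3 -c "
import cv2
a=cv2.imread('pics/w2.png')[40:140,200:320]
cv2.imwrite('pics/w2z.png',cv2.resize(a,None,fx=6,fy=6,interpolation=cv2.INTER_CUBIC))"
```

```text
(no output)
```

View pics/w2z.png

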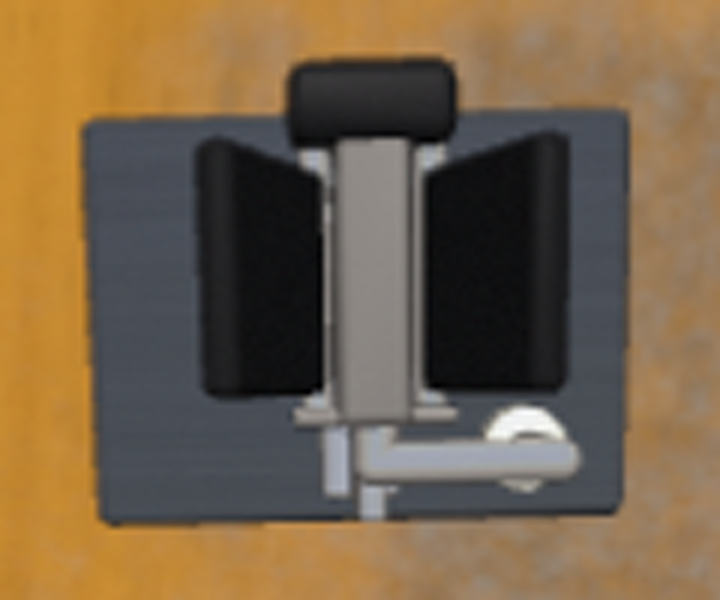

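The thumb plate tops' outer corners in the crop are at (198,140), (206,396), (568,134) and (566,391), which puts the clip's axes nearly parallel to the tool.

Create m2.py:
```python
from m import *
c2=np.load('w2.npy',allow_pickle=True).item()
z=lambda p:np.array(p)/6+[200,40]-.4
P=onz(c2,z([[198,140],[206,396],[568,134],[566,391]]),.153)
F=onz(c2,z([[83,122],[628,110],[622,514],[102,524]]),.01)
print("plates",P[:,:2],"w",np.linalg.norm(P[2]-P[0]),np.linalg.norm(P[3]-P[1]),np.linalg.norm(P[1]-P[0]))
print("foot",F[:,:2],F.mean(0))
u=P[2]+P[3]-P[0]-P[1]; v=F[1]+F[2]-F[0]-F[3]; w=P[0]+P[2]-P[1]-P[3]
print("yaw clip-y",np.arctan2(u[1],u[0]),"foot",np.arctan2(v[1],v[0]),"plate-x dir",np.arctan2(w[1],w[0])-np.pi/2)
cen=P.mean(0); print("cen",cen)
```

```bash
python3 m2.py | tail -14; python3 -c "
from h import *
go([.527,.22,.30],1.67)"
```

```text
port [ 0.5136 -0.0821] wall [0.4988 0.0434]
cover corners [[ 0.0203 -0.023 ]
 [ 0.0207 -0.0934]]
tape [[0.3929 0.1799 0.019 ]]
plates [[0.5029 0.3161]
 [0.5069 0.2832]
 [0.552  0.3218]
 [0.5562 0.2888]] w 0.04943047236260735 0.049550372748381456 0.03317363841574111
foot [[0.4717 0.3312]
 [0.5787 0.3443]
 [0.5884 0.2663]
 [0.4814 0.2534]] [0.53   0.2988 0.01  ]
yaw clip-y 0.11568729001879109 foot 0.1209966676122366 plate-x dir 0.12276746277194284
cen [0.5295 0.3025 0.153 ]
t 6.25 at [0.5272 0.2191 0.3024] [3.141  0.0008 1.6707] turn 0.0007 then tool d [ 0.001  -0.0002  0.0024]
```

```bash
python3 -c "
from m2 import *
go([*cen[:2],.121],1.69)"|tail -1
```

```text
t 6.25 at [0.5272 0.2191 0.3024] [3.141  0.0008 1.6707] turn -0.0193 then tool d [0.0825 0.0122 0.1814]
```

Call:
send_path(
  increments="1 0 0 0 -0.019;1 0.037 0 0 0;1 0.037 0 0 0;1 0 0 0 0;1 0 0 0 0",
)

```text
time: 6.67
eef_pos: [0.5185, 0.2923, 0.3019]
tool_rot: [3.142, 0.001, 1.691]
contact_force: [-0.1, -0.8, 0.2]
grip_width: 0.997
grasp_force: 0.0
```

```bash
python3 -c "
from m2 import *
go([*cen[:2],.121],1.69)"|tail -1
```

```text
t 6.67 at [0.5185 0.2923 0.3019] [3.1416 0.0006 1.6909] turn 0.0009 then tool d [0.0088 0.0122 0.1809]
```

Call:
send_path(
  increments="1 0.009 0.012 0.03 0;1 0 0 0.038 0;1 0 0 0.038 0;1 0 0 0.035 0;1 0 0 0.025 0;1 0 0 0.015 0;1 0 0 0 0;1 0 0 0 0",
)

```text
time: 7.33
eef_pos: [0.5291, 0.301, 0.1201]
tool_rot: [-3.14, 0.001, 1.689]
contact_force: [0.8, 1.2, -0.2]
grip_width: 1.002
grasp_force: 0.0
```

```bash
python3 -c "
from m2 import *
go([*cen[:2],.121],1.69)
snap('wrist','pics/w3.png')"|tail -1
```

```text
t 7.33 at [0.5291 0.301  0.1201] [-3.1396  0.0013  1.6886] turn -0.0014 then tool d [ 0.0014  0.0006 -0.0009]
```

Call:
send_path(
  increments="0.5 0 0 0 0;0 0 0 0 0;0 0 0 0 0;0 0 0 0 0;0 0 0 0 0;0 0 0 0 0;0 0 0 0 0;0 0 0 0 0",
)

```text
time: 8.05
eef_pos: [0.5297, 0.3038, 0.1223]
tool_rot: [3.14, -0.001, 1.691]
contact_force: [-1.1, -1.1, 9.4]
grip_width: 0.42
grasp_force: 8.5
```

Call:
send_path(
  increments="0 0 0 0 0;0 0 0 0 0;0 0 0 0 0;0 0 0 0 0;0 0 0 0 0;0 0 0 0 0;0 0 0 0 0;0 0 0 0 0",
)

```text
time: 8.72
eef_pos: [0.5297, 0.3038, 0.1233]
tool_rot: [3.14, -0.001, 1.691]
contact_force: [-3.4, -1.3, 11.2]
grip_width: 0.291
grasp_force: 30.0
```

Call:
send_path(
  increments="0 0 0 -0.01 0;0 0 0 -0.02 0;0 0 0 -0.02 0;0 0 0 -0.03 0;0 0 0 -0.03 0;0 0 0 0 0;0 0 0 0 0",
)

```text
time: 9.3
eef_pos: [0.5304, 0.3041, 0.2333]
tool_rot: [3.137, -0.002, 1.691]
contact_force: [-0.1, 0.6, -1.6]
grip_width: 0.284
grasp_force: 30.0
```

```bash
python3 -c "
from h import *
im,c=snap('wrist'); im2,d=snap('side'); im3,e=snap('scene')
a=cv2.resize(im2[100:200,180:310],None,fx=3,fy=3); b=cv2.resize(im3[130:330,110:260],None,fx=2.4,fy=2.4)
o=np.zeros((580,760,3),np.uint8); o[:300,:390]=a; o[:480,395:755]=b; o[305:575,:360]=im[:270,76:436]
cv2.imwrite('pics/lift.png',o[...,::-1])
go([.5,.3,.2],1.69)"
```

```text
t 9.45 at [0.528  0.3028 0.2287] [-3.1385  0.0012  1.6909] turn 0.0009 then tool d [ 0.0005 -0.0281  0.0287]
```

View pics/lift.png

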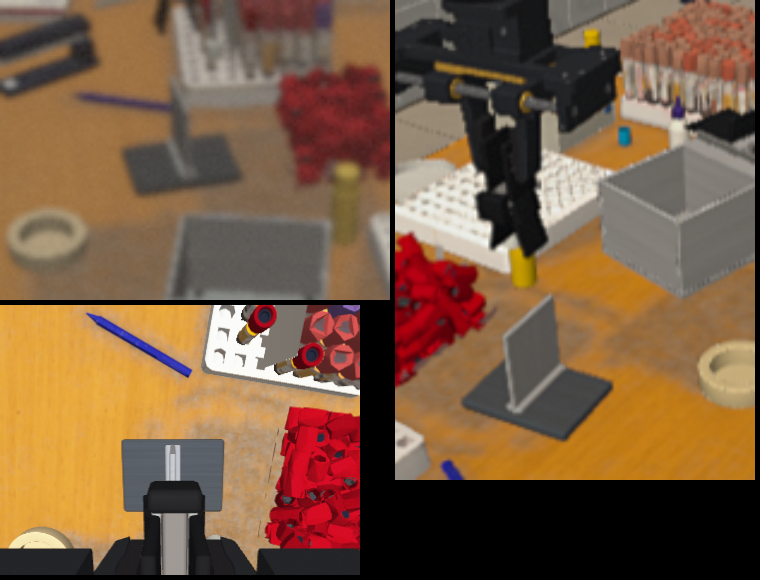

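The stand is empty, and the clip hangs upright and squeezed in the gripper. Next it goes over the wall.

Call:
send_path(
  increments="0 0 0 0 0.115;0 0 0 0 0.115;0 0 0 0 0.115;0 0 0 0 0",
)

```text
time: 9.78
eef_pos: [0.5279, 0.3027, 0.2282]
tool_rot: [-3.138, 0.003, 1.343]
contact_force: [0.0, 0.0, -1.4]
grip_width: 0.289
grasp_force: 30.0
```

```bash
python3 -c "
from h import *
go([.499,.0434,.23],1.3455)"
```

```text
t 9.78 at [0.5279 0.3027 0.2282] [-3.1384  0.0027  1.343 ] turn -0.0025 then tool d [-0.2592  0.0298 -0.0018]
```

Call:
send_path(
  increments="0 -0.02 0.003 0 0;0 -0.03 0.0035 0 0;0 -0.03 0.0035 0 0;0 -0.03 0.0035 0 0;0 -0.03 0.0035 0 0;0 -0.03 0.0035 0 0;0 -0.03 0.0035 0 0;0 -0.03 0.003 0 0;0 -0.02 0.002 0 0;0 -0.009 0.001 0 0;0 0 0 0 0;0 0 0 0 0",
)

```text
time: 10.78
eef_pos: [0.5003, 0.0444, 0.23]
tool_rot: [-3.14, -0.0, 1.346]
contact_force: [-0.6, 0.2, -1.7]
grip_width: 0.285
grasp_force: 30.0
```

```bash
python3 -c "
from h import *
a,c=snap('side');b,d=snap('scene')
o=np.zeros((600,790,3),np.uint8); o[:510,:360]=cv2.resize(a[60:230,210:330],None,fx=3,fy=3); o[:525,365:785]=cv2.resize(b[100:275,170:310],None,fx=3,fy=3)
cv2.imwrite('pics/hover.png',o[...,::-1])
go([.499,.0434,.121],1.3455)"
```

```text
t 10.88 at [0.5006 0.0452 0.2303] [-3.1409 -0.0005  1.3473] turn 0.0018 then tool d [-0.0021 -0.0011  0.1093]
```

View pics/hover.png

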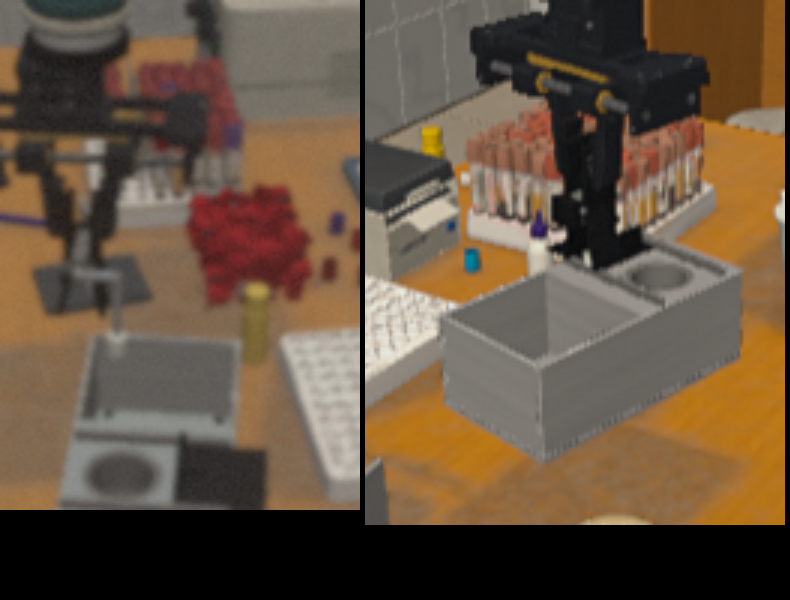

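The side crop shows the open port at (120,475) and the float at about (116,345) of the crop, above the trough's interior. The clip hangs upright over the front wall. I'll check the float's pixel against the expected one.

```bash
python3 -c "
from m import *
p=np.array([.5006,.045]); d=env.get_calibration('side'); 
q=p+R@[.03,-.028]; print('expect float px',proj(d,[*q,.230-.019-.068]), 'seen',116/3+210,345/3+60)
cs=np.array([[120,475]])/3+[210,60]; print('port from side',onz(d,cs,.09),f(-.02,-.06))
print(onz(d,[[116/3+210,345/3+60]],.143)[0],q)"|tail -4
```

```text
tape [[0.3929 0.1799 0.019 ]]
expect float px [[249.5591 175.2727]] seen 248.66666666666666 175.0
port from side [[ 0.5126 -0.0814  0.09  ]] [ 0.5136 -0.0821]
[0.5216 0.0124 0.143 ] [0.5236 0.011 ]
```

Call:
send_path(
  increments="0 -0.001 -0.001 0.02 0;0 0 0 0.02 0;0 0 0 0.02 0;0 0 0 0.01 0;0 0 0 0.01 0;0 0 0 0.01 0;0 0 0 0.01 0;0 0 0 0.004 0;0 0 0 0 0;0 0 0 0 0",
)

```text
time: 11.72
eef_pos: [0.4996, 0.0434, 0.1269]
tool_rot: [3.141, -0.0, 1.346]
contact_force: [0.0, -0.3, -0.6]
grip_width: 0.284
grasp_force: 30.0
```

Call:
send_path(
  increments="0 0 0 0.002 0;0 0 0 0.001 0;0 0 0 0 0;0 0 0 0 0",
)

```text
time: 12.05
eef_pos: [0.4996, 0.0434, 0.124]
tool_rot: [3.141, -0.0, 1.346]
contact_force: [1.0, -0.2, -0.6]
grip_width: 0.284
grasp_force: 30.0
```

Call:
send_path(
  increments="0.35 0 0 0 0;0.45 0 0 0 0;0.6 0 0 0 0;0.7 0 0 0 0;0.85 0 0 0 0;1 0 0 0 0;1 0 0 0 0;1 0 0 0 0;1 0 0 0 0",
)

```text
time: 12.8
eef_pos: [0.4994, 0.0434, 0.1238]
tool_rot: [3.141, -0.0, 1.346]
contact_force: [-0.3, -0.3, -1.1]
grip_width: 0.931
grasp_force: 0.0
```

```bash
python3 -c "
from h import *
im,c=snap('wrist');a,_=snap('side');b,d=snap('scene')
o=np.zeros((600,790,3),np.uint8); o[:330,:300]=cv2.resize(a[130:240,220:320],None,fx=3,fy=3); o[:405,305:785]=cv2.resize(b[140:275,170:330],None,fx=3,fy=3)
o[410:600,305:561]=cv2.resize(im,(256,192))[:190]
cv2.imwrite('pics/placed.png',o[...,::-1])"
```

```text
(no output)
```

View pics/placed.png

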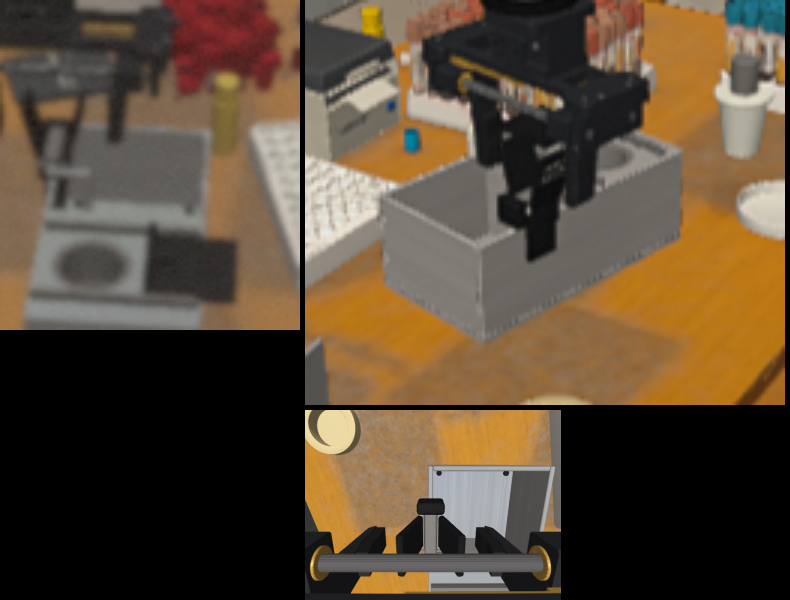

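The clip is clamped well down on the front wall with its rod inside the trough, and the fingers are clear of it. I'll raise the arm and measure the port and filter from above.

Call:
send_path(
  increments="1 0 0 -0.02 0;1 0 0 -0.035 0;1 0 0 -0.04 0;1 0 0 -0.04 0;1 0 0 -0.04 0;1 -0.038 0 0 0;1 -0.038 0 0 0;1 -0.038 0 0 0;1 -0.038 0 0 0;1 -0.038 0 0 0;1 0 0 0 0;1 0 0 0 0",
)

```text
time: 13.95
eef_pos: [0.4564, -0.1434, 0.2987]
tool_rot: [-3.142, -0.0, 1.341]
contact_force: [0.2, 1.0, 0.7]
grip_width: 1.001
grasp_force: 0.0
```

Create m3.py:
```python
from h import *
im,c=snap('wrist','pics/w4.png'); np.save('w4.npy',c,allow_pickle=True)
g=cv2.GaussianBlur(cv2.cvtColor(im,cv2.COLOR_RGB2GRAY),(3,3),0)
_,b=cv2.threshold(g,120,255,cv2.THRESH_BINARY_INV)
for k in cv2.findContours(b,cv2.RETR_LIST,cv2.CHAIN_APPROX_NONE)[0]:
    if 900<cv2.contourArea(k)<5000:
        (x,y),(A,B),an=cv2.fitEllipse(k); 
        if A/B>.6: print(x,y,A,B,onz(c,[[x,y]],.09)[0],'fill',cv2.contourArea(k)/(np.pi*A*B/4))
print(env.get_obs()['eef_pos'],'expected port px',proj(c,[.5136,-.0821,.09]))
```

```bash
python3 m3.py
```

```text
262.04107666015625 225.33499145507812 46.5851936340332 59.31421661376953 [ 0.4542 -0.2062  0.09  ] fill 0.6020226468410811
289.9046325683594 95.69255065917969 38.40763854980469 40.45906448364258 [ 0.5106 -0.0805  0.09  ] fill 0.9983945685758757
293.4613342285156 93.84196472167969 50.50752258300781 53.36970901489258 [ 0.5144 -0.0795  0.09  ] fill 0.9992456047939103
[ 0.4568 -0.1421  0.2986] expected port px [[293.1974  96.6609]]
```

Call:
send_path(
  increments="1 -0.038 0.009 0 0;1 -0.038 0.009 0 0;1 -0.038 0.009 0 0;1 -0.038 0.009 0 0;1 -0.038 0.009 0 0;1 0 0.009 0 0;1 0 0 0 0;1 0 0 0 0",
)

```text
time: 14.67
eef_pos: [0.4681, -0.3373, 0.2981]
tool_rot: [-3.14, -0.002, 1.347]
contact_force: [-0.9, -0.2, 0.8]
grip_width: 1.003
grasp_force: 0.0
```

Run:
```python
from h import *
im,c=snap('wrist','pics/w5.png'); np.save('w5.npy',c,allow_pickle=True)
g=cv2.GaussianBlur(cv2.cvtColor(im,cv2.COLOR_RGB2GRAY),(3,3),0)
print('exp',proj(c,[.49,-.32,.102]),env.get_obs()['eef_pos'])
for th,inv,z in((120,1,.102),(190,0,.066)):
  _,b=cv2.threshold(g,th,255,cv2.THRESH_BINARY_INV if inv else cv2.THRESH_BINARY)
  for k in cv2.findContours(b,cv2.RETR_LIST,cv2.CHAIN_APPROX_NONE)[0]:
    if 500<cv2.contourArea(k)<9000:
        (x,y),(A,B),an=cv2.fitEllipse(k)
        if A/B>.6: print(z,x,y,A,B,onz(c,[[x,y]],z)[0],'fill',cv2.contourArea(k)/(np.pi*A*B/4))
```

```text
exp [[268.8181 150.2383]] [ 0.4679 -0.337   0.2983]
0.102 205.84750366210938 346.5098876953125 45.2677116394043 69.99553680419922 [ 0.3714 -0.5264  0.102 ] fill 0.8271839529920862
0.066 269.27764892578125 151.3069610595703 30.55219841003418 33.33781051635742 [ 0.491  -0.3263  0.066 ] fill 0.9950471194104291
0.066 268.1956787109375 147.5829315185547 51.841339111328125 52.7907829284668 [ 0.4907 -0.3221  0.066 ] fill 0.9993326606109525
0.066 169.31544494628906 73.43061828613281 69.07123565673828 74.18671417236328 [ 0.407  -0.2244  0.066 ] fill 0.9991273104622465
```

View pics/w5.png

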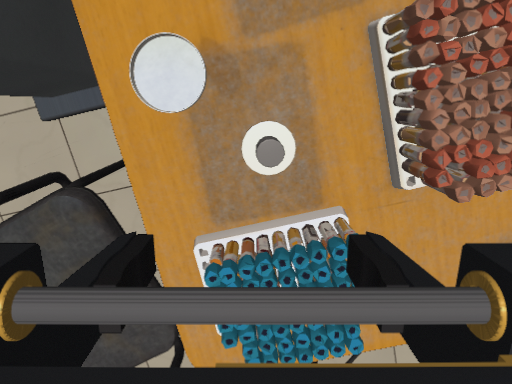

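The filter stands alone. Its flange centre is at pixel (268,148) and its neck top at (269,151), with the blue rack about 85 mm to its right.

```bash
python3 -c "
from h import *
go([.4905,-.321,.073],1.346)"
```

```text
t 14.72 at [ 0.4679 -0.337   0.2983] [-3.1407 -0.0012  1.3481] turn 0.0021 then tool d [0.0206 0.0185 0.2253]
```

Call:
send_path(
  increments="1 0.02 0.018 0 0;1 0 0 0.038 0;1 0 0 0.038 0;1 0 0 0.038 0;1 0 0 0 0;1 0 0 0 0",
)

```text
time: 15.22
eef_pos: [0.4878, -0.3205, 0.1827]
tool_rot: [-3.136, -0.003, 1.348]
contact_force: [-0.8, 1.2, 1.0]
grip_width: 1.0
grasp_force: 0.0
```

```bash
python3 -c "
from h import *
go([.4905,-.321,.073],1.346)"
```

```text
t 15.22 at [ 0.4878 -0.3205  0.1827] [-3.1362 -0.0025  1.3481] turn 0.0021 then tool d [0.0001 0.0027 0.1097]
```

Call:
send_path(
  increments="1 0 0.0025 0.035 0;1 0 0 0.035 0;1 0 0 0.025 0;1 0 0 0.014 0;1 0 0 0 0;1 0 0 0 0",
)

```text
time: 15.72
eef_pos: [0.4932, -0.3246, 0.0782]
tool_rot: [3.139, 0.001, 1.346]
contact_force: [-0.0, -0.1, 0.2]
grip_width: 0.996
grasp_force: 0.0
```

Call:
send_path(
  increments="0.6 0 0 0 0;0 0 0 0 0;0 0 0 0 0;0 0 0 0 0;0 0 0 0 0;0 0 0 0 0;0 0 0 0 0;0 0 0 0 0;0 0 0 0 0;0 0 0 0 0;0 0 0 0 0;0 0 0 0 0",
)

```text
time: 16.72
eef_pos: [0.4915, -0.324, 0.0756]
tool_rot: [-3.141, -0.0, 1.346]
contact_force: [-0.1, 0.5, -0.6]
grip_width: 0.315
grasp_force: 30.0
```

Call:
send_path(
  increments="0 0 0 -0.02 0;0 0 0 -0.03 0;0 0 0 -0.04 0;0 0 0 -0.04 0;0 0 0 -0.02 0;0 0 0 0 0.12;0 0 0 0 0.12;0 0 0 0 0.12;0 0 0 0 0.12;0 0 0 0 0.12;0 0 0 0 0.12;0 0 0 0 0.12",
)

```text
time: 17.72
eef_pos: [0.4914, -0.3239, 0.2252]
tool_rot: [-3.141, 0.0, 0.5]
contact_force: [0.1, -0.1, -1.3]
grip_width: 0.322
grasp_force: 30.0
```

Call:
send_path(
  increments="0 0 0 0 0.12;0 0 0 0 0.12;0 0 0 0 0.12;0 0 0 0 0.12;0 0 0 0 0.12;0 0 0 0 0.12;0 0 0 0 0.01;0 0 0 0 0",
)

```text
time: 18.38
eef_pos: [0.4915, -0.324, 0.2253]
tool_rot: [-3.141, 0.001, -0.222]
contact_force: [0.7, -0.1, -2.0]
grip_width: 0.318
grasp_force: 30.0
```

```bash
python3 -c "
from h import *
go([.5137,-.081,.225],-.2255)"
```

```text
t 18.38 at [ 0.4915 -0.324   0.2253] [-3.1413  0.0006 -0.2215] turn 0.004 then tool d [-0.0327 -0.2418  0.0003]
```

Call:
send_path(
  increments="0 -0.0045 -0.034 0 0;0 -0.0045 -0.034 0 0;0 -0.0045 -0.034 0 0;0 -0.0045 -0.034 0 0;0 -0.0045 -0.034 0 0;0 -0.0045 -0.034 0 0;0 -0.0045 -0.034 0 0;0 0 -0.003 0 0;0 0 0 0 0;0 0 0 0 0",
)

```text
time: 19.22
eef_pos: [0.5145, -0.0823, 0.2257]
tool_rot: [3.141, -0.0, -0.221]
contact_force: [-0.3, -0.0, -2.2]
grip_width: 0.318
grasp_force: 30.0
```

Run:
```python
from h import *
o=env.get_obs(); p=o['eef_pos']; print(p,o['tool_rot'])
def flange(im,c,n):
    hsv=cv2.cvtColor(im,cv2.COLOR_RGB2HSV); b=cv2.inRange(hsv,(0,0,140),(179,45,255))
    e=proj(c,[p[0],p[1],p[2]-.0756+.066])[0]; print(n,'exp',e)
    for k in cv2.findContours(b,cv2.RETR_EXTERNAL,cv2.CHAIN_APPROX_NONE)[0]:
        if cv2.contourArea(k)>60:
            r=cv2.boundingRect(k)
            if abs(r[0]+r[2]/2-e[0])<25 and abs(r[1]+r[3]/2-e[1])<45: print(r,cv2.contourArea(k))
for n in('side','scene'):
    im,c=snap(n,f'pics/{n}5.png'); flange(im,c,n)
    e=proj(c,[p[0],p[1],p[2]-.05])[0].astype(int)
    cv2.imwrite(f'pics/{n}5z.png',cv2.resize(im[e[1]-65:e[1]+85,e[0]-65:e[0]+65,::-1],None,fx=3,fy=3))
    print('origin',e-65)
a=np.hstack([cv2.imread('pics/side5z.png'),cv2.imread('pics/scene5z.png')]); cv2.imwrite('pics/h2.png',a)
```

```text
[ 0.5145 -0.0823  0.2257] [ 3.1409 -0.0001 -0.2213]
side exp [250.4348 174.5624]
(230, 208, 14, 17) 66.5
(237, 170, 28, 15) 200.5
origin [185 124]
scene exp [267.6261 146.2072]
(257, 144, 22, 35) 347.5
origin [202  95]
```

View pics/h2.png

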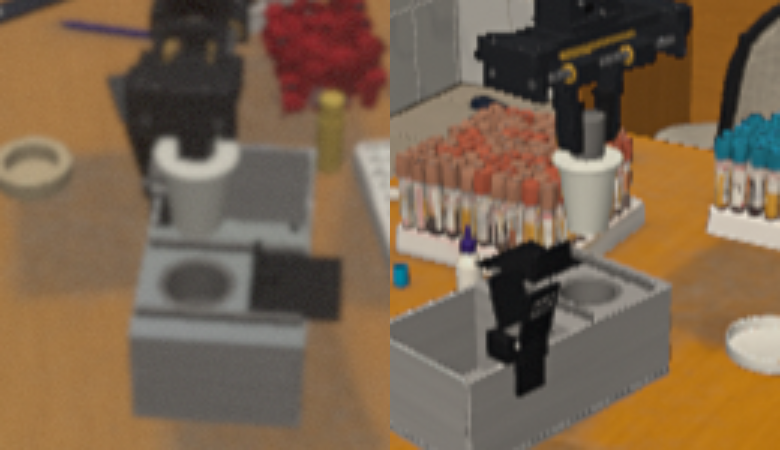

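The filter hangs upright over the open port, with its flange within about 1 px of the expected spot in both views, and the clip is still on the wall. I have now viewed 12 pictures, over the limit of 10, so I'll open no more and go on with numbers only. Now lowering.

Call:
send_path(
  increments="0 -0.001 -0.001 0.03 0;0 0 0 0.025 0;0 0 0 0.02 0;0 0 0 0.01 0;0 0 0 0.01 0;0 0 0 0.005 0;0 0 0 0 0;0 0 0 0 0",
)

```text
time: 19.98
eef_pos: [0.5144, -0.0814, 0.1264]
tool_rot: [-3.142, -0.001, -0.225]
contact_force: [-0.6, 0.1, -1.2]
grip_width: 0.315
grasp_force: 30.0
```

Call:
send_path(
  increments="0 0 0 0.003 0;0 0 0 0.003 0;0 0 0 0.002 0;0 0 0 0.001 0;0 0 0 0 0;0 0 0 0 0",
)

```text
time: 20.48
eef_pos: [0.5141, -0.0813, 0.1172]
tool_rot: [3.141, -0.001, -0.224]
contact_force: [-1.9, -3.2, 2.5]
grip_width: 0.32
grasp_force: 30.0
```

Call:
send_path(
  increments="0 0 0.001 0.001 0;0 0 0 0.001 0;0 0 0 0 0;0 0 0 0 0",
)

```text
time: 20.82
eef_pos: [0.5144, -0.0816, 0.1164]
tool_rot: [-3.141, -0.002, -0.224]
contact_force: [-4.0, 1.1, 9.3]
grip_width: 0.317
grasp_force: 30.0
```

Call:
send_path(
  increments="0.4 0 0 0 0;0.5 0 0 0 0;0.7 0 0 0 0;0.8 0 0 0 0;0.8 0 0 0 0;0.8 0 0 0 0;0.8 0 0 -0.02 0;0.8 0 0 -0.03 0;0.8 0 0 -0.04 0;0.8 0 0 -0.04 0;0.8 0 0 -0.04 0;0.8 0 0 0 0",
)

```text
time: 21.82
eef_pos: [0.5181, -0.0829, 0.2946]
tool_rot: [-3.141, -0.016, -0.224]
contact_force: [1.2, -0.8, 2.0]
grip_width: 0.802
grasp_force: 0.0
```

Call:
send_path(
  increments="0.8 -0.038 0 0 0;0.8 -0.038 0 0 0;0.8 0 0 0 0;0.8 0 0 0 0",
)

```text
time: 22.15
eef_pos: [0.4381, -0.0647, 0.2843]
tool_rot: [-3.141, -0.0, -0.224]
contact_force: [-0.1, 0.1, 0.3]
grip_width: 0.797
grasp_force: 0.0
```

Run:
```python
from h import *
for n in('side','scene','wrist'):
    im,c=snap(n,f'pics/{n}6.png'); hsv=cv2.cvtColor(im,cv2.COLOR_RGB2HSV)
    b=cv2.inRange(hsv,(0,0,140 if n!='wrist' else 205),(179,45,255))
    e=proj(c,[[.514,-.0815,.1015],[.514,-.0815,.138]]); print(n,'exp flange,neck top',e.ravel())
    for k in cv2.findContours(b,cv2.RETR_LIST,cv2.CHAIN_APPROX_NONE)[0]:
        if cv2.contourArea(k)>60 and len(k)>5:
            r=cv2.boundingRect(k)
            if abs(r[0]+r[2]/2-e[0,0])<35 and abs(r[1]+r[3]/2-e[0,1])<35: print(r,cv2.contourArea(k),np.array(cv2.fitEllipse(k)[0]),onz(c,[cv2.fitEllipse(k)[0]],.102))
    # clip: dark mask near expected thumb plates
    q=proj(c,[[.499,.0434,.154],[.499,.0434,.104]]); print('clip exp top/origin',q.ravel())
    d=cv2.inRange(hsv,(0,0,0),(179,255,60))
    for k in cv2.findContours(d,cv2.RETR_EXTERNAL,cv2.CHAIN_APPROX_NONE)[0]:
        if cv2.contourArea(k)>60:
            r=cv2.boundingRect(k)
            if abs(r[0]+r[2]/2-q[1,0])<40 and abs(r[1]+r[3]/2-q[1,1])<45: print('dark',r)
```

```text
side exp flange,neck top [250.5881 214.5926 250.4523 202.411 ]
(229, 230, 49, 7) 80.5 [249.5066 233.6322] [[ 0.5039 -0.1426  0.102 ]]
(230, 206, 37, 19) 299.5 [246.8348 214.6584] [[ 0.5055 -0.0811  0.102 ]]
(258, 199, 30, 6) 60.5 [271.1322 201.3728] [[ 0.5675 -0.0428  0.102 ]]
clip exp top/origin [237.73   164.4117 238.2462 180.7744]
dark (227, 159, 10, 23)
scene exp flange,neck top [267.7653 187.2214 267.7303 174.564 ]
(257, 182, 31, 20) 261.5 [271.2362 190.7367] [[ 0.495  -0.0675  0.102 ]]
clip exp top/origin [245.8027 188.5357 246.279  207.1721]
dark (232, 175, 31, 52)
wrist exp flange,neck top [250.7901  92.303  250.8402  90.8595]
(232, 70, 38, 40) 1117.0 [250.2185  89.5274] [[ 0.5165 -0.0815  0.102 ]]
(218, 57, 65, 68) 3342.5 [249.7741  90.8698] [[ 0.5154 -0.0809  0.102 ]]
clip exp top/origin [102.4552 145.7471 124.4567 139.4813]
dark (78, 113, 66, 64)
```

```bash
python3 -c "
from h import *
print(env.finish_job())"
```

```text
the job is handed in; nothing more can be done
None
```

I handed the job in at about 22 s. By my measurements the cover is fully back, the clip is clamped on the trough's front wall with its rod inside, and the filter is seated upright in the port, but the hand-in returned no verdict. I viewed 12 pictures, two over the limit of 10.

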